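Set the length gauge and hold a sprung telescoping rod at length

TASK

On the assembly jig, pull the blade of the slide gauge out by its upright tab until its cross pointer is level with the pointer of the clamped length mark, and let go of it: its brake keeps it there. Then pull the sprung telescoping rod out of its tube by its upright tab until its pointer is level with the gauge's pointer, and finish while still holding it there against its spring, with the gauge still at the mark. Leave the bin, spanner, tape roll and carton around the jig alone.

Things in the scene. Friction and masses are not known exactly. Their poses are not given: they have to be found in the camera images.
- jig: fixed aluminium plate 400 x 270 x 12 thick on the bench, carrying all below. x = the direction in which gauge and rod are both pulled out (level), z up. The grey plastic gauge case (145 x 48, 46 above the plate) is on it, front face at x = -70. Origin on the bench, under the plate
- gauge: moving part of the slide gauge: flat steel blade 22 wide ending in a black upright tab, 14 along x, 28 across, 9 to 73 above the plate. Origin on the plate's top under the tab's middle; x = pull direction, y = towards the length mark. Travel 125, starts 0 to 20 out (tab's middle 70 to 90 from the case). Moving it takes 5 to 7 N; a weak spring pulls it back but its brake holds it where it is left
- gauge_grip (a point): where to grip the gauge's tab: on its middle, 58 above the plate and 15 below the tab's top; axes as gauge
- gauge_pointer (a point): rod-side end of the gauge's cross pointer, top face, middle of its width. The pointer is a thin steel bar 4 wide, top 27 above the plate, across the tab's middle (x = 0 of gauge) from y = -61 (towards the rod) to y = +22 (towards the mark); axes as gauge
- mark_pointer (a point): tip of the length mark's pointer (bar 4 wide, middle of its width, top face, 27 above the plate). The mark is a steel block 30 x 28 x 22 high with a black knob, clamped fast on the gauge's side away from the rod, its pointer towards the gauge, its x as the pull; 55 to 90 along the pull from where the gauge is fully in. Level = same position along the pull; 2 gap sideways
- rod: inner rod, 10 in diameter, sliding out of a steel tube 24 in diameter held by two grey clamps 45 high, parallel to the gauge, 130 beside it. Ends in a black upright tab, 14 along x, 28 across, 9 to 73 above the plate. Origin on the plate's top under the tab's middle; x = pull direction, y = towards the gauge. Tube mouth at x = -58 when fully in; starts fully in; travel 125
- rod_grip (a point): where to grip the rod's tab: on its middle, 58 above the plate and 15 below the tab's top. The rod's spring pulls it back with about 4 N when in and 60 N per m more (10 N at 100 mm out); it springs home if let go. Axes as rod
- rod_pointer (a point): end of the rod's pointer, a bar 4 wide at x = 0 of rod that runs to y = +61, top face 27 above the plate, middle of its width; 8 sideways from the end of the gauge's pointer when level; axes as rod
- bin: bystander: open blue plastic bin 100 x 150 x 60 high, origin under its middle
- spanner: bystander: steel spanner lying flat, origin under its middle
- tape: bystander: cardboard-coloured tape roll 90 in diameter, 24 high, lying flat, origin under its middle
- carton: bystander: closed cardboard carton 110 x 80 x 55 high, origin under its middle

How it is judged:
By the outcome, as a careful person would: the job done as asked, in the order asked, and still so for the second after the job is handed in, while the arm keeps its last pose, push and grip.
It also fails if it takes over 51 s, if anything falls off the work surface, if the arm or the gripper's body presses on something with over 40 N, if the wrist force passes 120 N, or if a joint passes its speed limit or range.

ROBOT

A 6-joint arm with a two-finger parallel gripper is mounted at the origin on the work surface. World frame = base frame: x ahead of the robot, y to its left, z up, the work surface at z = 0. Lengths are in m, angles in rad, forces in N, time in s.
With the tool pointing down it reaches from about 0.25 to 0.8 m from the base axis. Payload 8.5 kg.
Tool frame: the origin (TCP) lies at the very end of the fingers, on their centre line; the grasp point (between the pads) lies 19 mm behind it; x points along the fingers, z is the direction in which the jaws open and shut, and the axes are right-handed (so a half turn about x gives the same grasp; the last joint's range is limited). The gripper opens to 85 mm and grips with 20 to 120 N. Pads are 22 mm wide; open, the fingers measure 114 mm over their backs; the gripper's body (76 mm by 85 mm) begins 54 mm behind the grasp point. The pads swing forward as they close: fully open they stand 13 mm farther back than shut.
Start: joints at [1.213, 0.238, -0.013, 1.319, 0, 1.571], TCP at [0.184, 0.492, 0.231] pointing down, gripper open.
Joint ranges: [-2.66, 2.66], [-1.03, 1.9], [-1.14, 1.46], [-1.82, 2.27], [-1.45, 1.34], [-3.14, 3.14]. Speed limits (rad/s): [2.22, 2.22, 2.79, 3.14, 3.14, 3.14].

INTERFACE

Orientations are given as a unit quaternion [x, y, z, w].
In Python, from bench import state, snapshot, order gives the robot as it stands.
- The arm moves only by the shell command python3 -m creep 'ROWS' [FORCE]. ROWS is a JSON object of lists of equal length, an entry for each row: "rotation": the turn, a rotation vector about the tool's x, y, z in rad, a list of three; "linear": the shift along the tool's x, y, z in m, a list of three; "hand": the finger opening in m, from 0 to 0.0854. A call has exactly 8 rows; each row shifts and turns the commanded pose from where the row before left it, along the tool's axes as they then stand; what a row does not reach is not made up. A row lasts 1/8 s, in which the tool goes at most 62.5 mm and 10.7 degrees, less where a joint would pass 70% of its speed; a pose out of reach is approached as far as the arm can. A call is refused whole if a number of a shift passes 0.0625 or a number of a turn 0.188, either way. A call with a gripper value outside its range is refused whole. The fingers move at their own pace and stop on an object; FORCE is the grip in N (left out, the last holds). Time passes only in rows, so rows that do not move let the fingers close, or fill a call up. It gives the time, the measured TCP pose, the force and the opening at its end, in the units of the state.
- state(): the state, without advancing time (a new reading comes with each control period).
- snapshot(name): name is "side" or "top" or "wrist"; returns a dict with "pixels" (420x560x3 uint8, blue, green, red), "range_z" (420x560 float32, m along the optical axis (not along the pixel's ray), 0 where there is no reading), "fx", "fy", "cx", "cy" (pixels), "R" (3x3) and "t" (3): a world point X has camera coordinates R X + t. Camera axes: x right, y down, z forward; pixel columns grow to the right and rows downward; lengths in m; the calibration is good to about 2 mm. A picture is of the moment at which its call begins.
- order.finish_job(): hands the job in, once; it reports no verdict.
The state is a dict: "t": time; "joint_pos": joint angles; "qvel": joint speeds; "tau": joint torques, N m; "tcp_pos": TCP position; "ee_rot": TCP orientation; "ft_force": force on the tool from outside, world axes, zero at the start; "wrist_torque": the same for the moment, N m; "grip_width": finger opening in m.
Only numpy, scipy, OpenCV 4.12 (cv2) and the standard library are available. Lean on these libraries where they do the work, as an engineer would, in place of code of your own. Each camera call takes 0.05 s, during which the arm holds its last target.

## Working session

There is one attempt and no reset: what is moved stays moved. The work goes in short steps, Python scripts to look and compute and a shell command to move; the robot and the scene stay as the last step left them, time stands still between calls to the robot, and variables do not carry over. Pictures are saved under pics/ and viewed, and the job is handed in when it is done.

```bash
ls; mkdir -p pics; python3 - <<'E'
from bench import state,snapshot
import cv2,numpy as np
s=state();print({k:np.round(v,4).tolist() for k,v in s.items()})
for n in("top","side","wrist"):
    d=snapshot(n);cv2.imwrite(f"pics/{n}0.png",d["pixels"]);np.savez(f"{n}0.npz",**d)
    print(n,d["fx"],d["cx"],d["cy"],np.round(d["R"],3).tolist(),np.round(d["t"],3).tolist())
E
```

```text
pics
{'t': 0.0, 'joint_pos': [1.213, 0.2388, -0.0143, 1.3192, -0.0, 1.5708], 'qvel': [0.0005, -0.0006, 0.0009, -0.0011, -0.0012, -0.0005], 'tau': [-0.0007, -53.8782, 34.6435, 0.0187, 0.0, -0.0], 'tcp_pos': [0.1837, 0.4914, 0.2307], 'ee_rot': [-0.4033, 0.5814, 0.4028, 0.5806], 'ft_force': [-0.0506, -0.1561, 0.4723], 'wrist_torque': [-0.0127, -0.06, -0.0008], 'grip_width': 0.0853}
top 485.5923726735823 278.4961516370809 210.03439121292865 [[-0.018, -1.0, 0.019], [-0.999, 0.017, -0.052], [0.051, -0.02, -0.998]] [-0.023, 0.579, 1.423]
side 452.65184575276714 272.5370313288557 216.6474072656645 [[0.941, -0.338, -0.01], [-0.186, -0.494, -0.849], [0.282, 0.801, -0.528]] [-0.525, 0.149, 1.025]
wrist 324.68621292168984 280.7502761054458 206.12482178086017 [[0.349, 0.937, -0.001], [0.902, -0.336, 0.271], [0.253, -0.096, -0.963]] [-0.525, -0.035, 0.377]
```

View pics/top0.png

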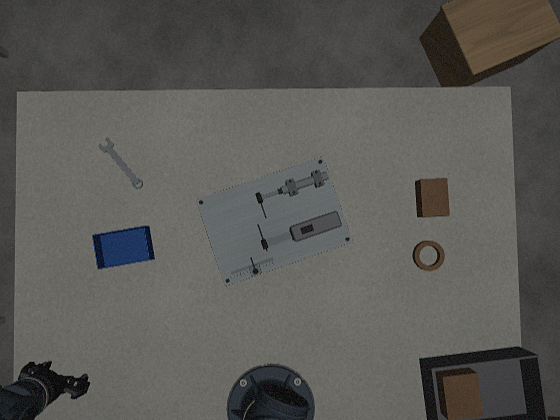

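View pics/side0.png

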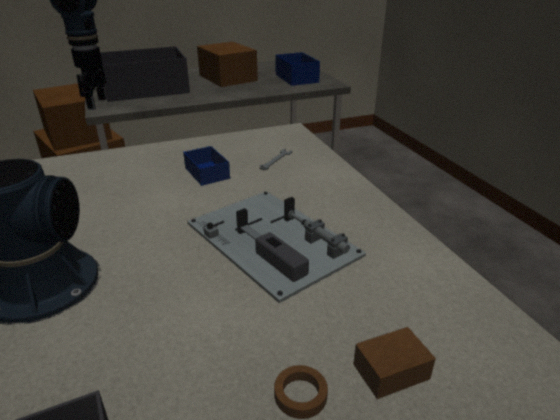

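View pics/wrist0.png

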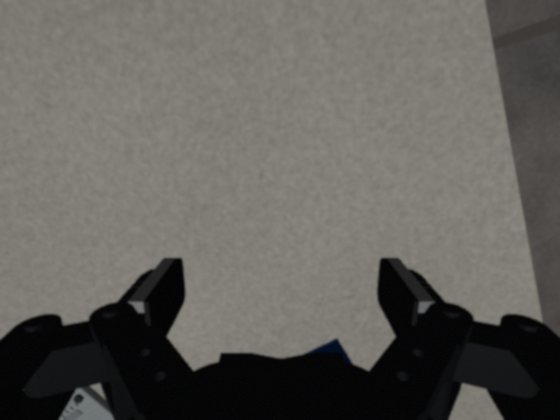

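The top view shows the jig around (275,222): rod tab (260,197), gauge tab (264,243), mark knob (255,268), and the pull direction to the image left (roughly world +y). I'll zoom in and locate them.

```bash
cat > h.py <<'E'
import numpy as np,cv2
from bench import state,snapshot
def shot(n,tag):
    d=snapshot(n);cv2.imwrite(f"pics/{tag}.png",d["pixels"]);np.savez(f"{tag}.npz",**d);return d
def load(tag): return dict(np.load(f"{tag}.npz"))
def onplane(d,u,v,z):
    u=np.atleast_1d(u).astype(float);v=np.atleast_1d(v).astype(float)
    r=np.stack([(u-d["cx"])/d["fx"],(v-d["cy"])/d["fy"],np.ones_like(u)],1)@d["R"]
    c=-d["R"].T@d["t"]; return c+r*((z-c[2])/r[:,2])[:,None]
def proj(d,X):
    p=np.atleast_2d(X)@d["R"].T+d["t"];return np.c_[p[:,0]/p[:,2]*d["fx"]+d["cx"],p[:,1]/p[:,2]*d["fy"]+d["cy"]]
def zoom(tag,u0,v0,u1,v1,k,out):
    im=cv2.imread(f"pics/{tag}.png")[v0:v1,u0:u1];im=cv2.convertScaleAbs(im,alpha=1.8)
    cv2.imwrite(f"pics/{out}.png",cv2.resize(im,None,fx=k,fy=k,interpolation=cv2.INTER_CUBIC))
E
python3 - <<'E'
from h import *
zoom("top0",190,150,360,295,4.5,"topz")
d=load("top0")
for n,u,v,z in(("rodtab",260,196,.085),("gtab",264,243,.085),("knob",255,267,.04),("c1",201,203,.012),("c2",320,161,.012),("c3",348,239,.012),("c4",228,281,.012)):
    print(n,onplane(d,u,v,z).round(4))
E
```

```text
rodtab [[0.6159 0.02   0.085 ]]
gtab [[0.4835 0.0108 0.085 ]]
knob [[0.414  0.0384 0.04  ]]
c1 [[0.6038 0.1962 0.012 ]]
c2 [[ 0.7238 -0.1596  0.012 ]]
c3 [[ 0.4897 -0.2376  0.012 ]]
c4 [[0.3728 0.1192 0.012 ]]
```

View pics/topz.png

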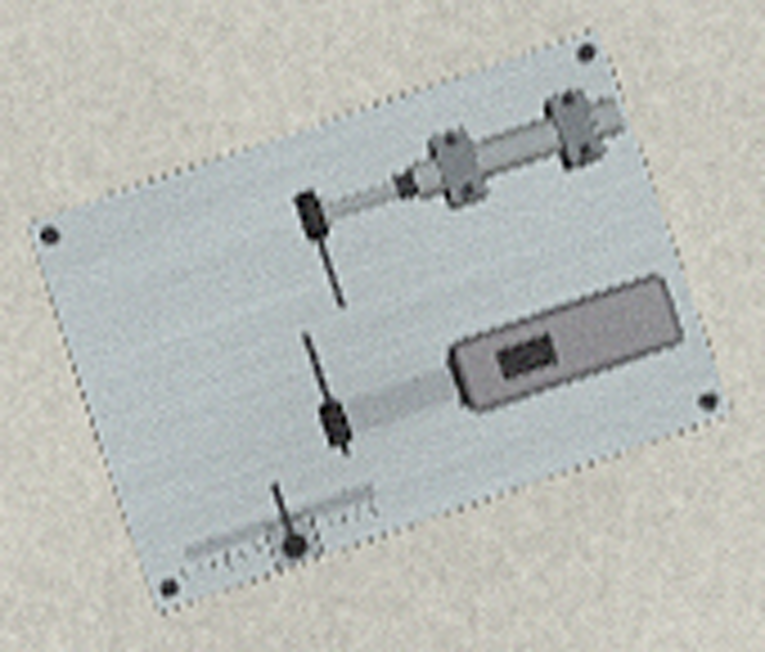

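```bash
cat >> h.py <<'E'
from scipy.spatial.transform import Rotation as Ro
def tool():
    s=state();return np.array(s["tcp_pos"]),Ro.from_quat(s["ee_rot"])
def goto(target,yaw):
    """print total turn(first) and shift in turned tool axes; tool x down, z along yaw"""
    p,R=tool();z=np.array([np.cos(yaw),np.sin(yaw),0]);x=np.array([0,0,-1.]);
    for sg in(1,-1):
        G=Ro.from_matrix(np.c_[x,np.cross(sg*z,x),sg*z])
        print("sign",sg,"turn",(R.inv()*G).as_rotvec().round(4),"shift after turn",G.inv().apply(np.array(target)-p).round(4))
E
python3 - <<'E'
from h import *
p,R=tool();print(p,R.as_matrix().round(3))
w=load("wrist0");c=-w["R"].T@w["t"];print("cam in tool",R.inv().apply(c-p).round(4),"cam axes in tool",(w["R"]@R.as_matrix()).round(3))
yaw=np.arctan2(.949,-.3155);print(np.degrees(yaw))
goto([.4835,.0108,.23],yaw)
E
```

```text
[0.18376394 0.49146211 0.23080656] [[-0.    -0.937  0.35 ]
 [-0.001  0.35   0.937]
 [-1.     0.    -0.001]]
cam in tool [-0.1409  0.0686  0.0003] cam axes in tool [[ 0.     0.001  1.   ]
 [-0.271 -0.963  0.001]
 [ 0.963 -0.271 -0.   ]]
108.3896557260223
sign 1 turn [-6.788e-01 -1.100e-03 -4.000e-04] shift after turn [ 0.0008 -0.1328 -0.5507]
sign -1 turn [ 2.4628e+00 -5.0000e-04  1.4000e-03] shift after turn [0.0008 0.1328 0.5507]
```

```bash
python3 -m creep '{"rotation":[[-0.17,0,0],[-0.17,0,0],[-0.17,0,0],[-0.169,0,0],[0,0,0],[0,0,0],[0,0,0],[0,0,0]],"linear":[[0,0,0],[0,0,0],[0,0,0],[0,0,0],[0,-0.012,-0.05],[0,-0.012,-0.05],[0,-0.012,-0.05],[0,-0.012,-0.05]],"hand":[0.06,0.06,0.06,0.06,0.06,0.06,0.06,0.06]}' 60
python3 - <<'E'
from h import *
print(np.round(state()["joint_pos"],3))
goto([.4835,.0108,.23],np.radians(108.39))
E
```

```text
t: 1.15
tcp_pos: [0.293, 0.3157, 0.2312]
ee_rot: [0.574, -0.413, -0.574, -0.413]
ft_force: [1.6, -0.6, 0.1]
grip_width: 0.0603
[ 0.823  0.077 -0.212  1.282 -0.     0.501]
sign 1 turn [ 0.0007 -0.0001  0.    ] shift after turn [ 0.0012 -0.0846 -0.3494]
sign -1 turn [-3.1409e+00 -1.0000e-04 -2.0000e-04] shift after turn [0.0012 0.0846 0.3494]
```

```bash
python3 -m creep '{"rotation":[[0,0,0],[0,0,0],[0,0,0],[0,0,0],[0,0,0],[0,0,0],[0,0,0],[0,0,0]],"linear":[[0,-0.012,-0.05],[0,-0.012,-0.05],[0,-0.012,-0.05],[0,-0.012,-0.05],[0,-0.012,-0.05],[0,-0.012,-0.05],[0,-0.0126,-0.0494],[0,0,0]],"hand":[0.06,0.06,0.06,0.06,0.06,0.06,0.06,0.06]}'
python3 - <<'E'
from h import *
shot("wrist","w1");goto([.4835,.0108,.23],np.radians(108.39))
E
```

```text
t: 2.15
tcp_pos: [0.4844, 0.0097, 0.2307]
ee_rot: [-0.573, 0.415, 0.573, 0.415]
ft_force: [-1.2, 0.4, 0.5]
grip_width: 0.0599
sign 1 turn [-0.0027  0.0004 -0.0012] shift after turn [ 0.0007 -0.0001 -0.0002]
sign -1 turn [ 3.1388e+00 -1.8000e-03 -6.0000e-04] shift after turn [0.0007 0.0001 0.0002]
```

View pics/w1.png

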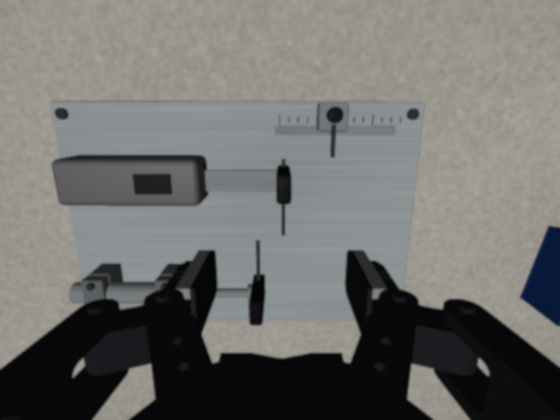

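The wrist view shows the mark pointer (333,122–157), gauge pointer (283,158–235), gauge tab (284,185), rod pointer (258,240–278) and rod tab (258,300). I'll measure them subpixel.

```bash
cat >> h.py <<'E'
def bar(d,u0,u1,v0,v1,z=.039,halo=None):
    """centre column of dark thin bar per row -> world points on plane z, straight line fit"""
    g=d["pixels"].astype(float).mean(2);P=[]
    for v in range(v0,v1):
        r=g[v,u0:u1];b=np.percentile(r,75);w=np.clip(b-r-0.25*(b-r.min()),0,None)
        P.append((np.arange(u0,u1)@w/w.sum(),v))
    P=np.array(P);return onplane(d,P[:,0],P[:,1],z),P
E
python3 - <<'E'
from h import *
d=load("w1")
g=d["pixels"].astype(int).mean(2)
for v in(140,150,168,210,220,230,245,260,270):print(v,g[v,250:290].astype(int) if v>160 else g[v,320:345].astype(int))
zoom("w1",200,90,400,340,2.4,"w1z")
E
```

```text
140 [141 141 141 141 141 142 141 141 140 134 114  81  55  50  70 102 128 138
 141 141 141 141 141 141 142]
150 [137 137 137 137 137 137 137 137 135 124  96  64  49  54  81 115 133 137
 138 138 138 137 138 138 138]
168 [133 133 133 132 133 133 133 133 132 133 133 133 133 134 133 134 133 133
 133 133 133 134 133 133 132 127 109  74  37  13   5   7  10  10   9   7
   5   8  30  73]
210 [141 140 141 140 140 141 141 141 141 141 141 141 141 141 141 141 140 141
 141 141 141 141 141 141 141 141 141 141 141 140 130 103  70  56  80 116
 135 141 141 142]
220 [137 138 137 137 138 137 138 137 137 138 138 138 138 138 138 138 138 138
 138 138 138 138 137 138 138 138 138 138 138 137 127 101  69  57  79 114
 133 138 139 139]
230 [145 144 145 145 144 144 145 144 144 144 144 144 144 144 144 144 144 144
 144 144 144 144 144 143 144 145 144 144 144 143 132 105  71  57  82 119
 138 144 144 145]
245 [141 141 141 141 135 117  86  59  60  89 120 136 140 140 141 141 141 141
 141 141 141 141 141 141 141 141 142 142 141 141 142 141 141 142 142 141
 142 142 142 142]
260 [141 141 141 141 140 128  97  64  55  81 117 135 141 141 142 141 142 142
 142 141 142 142 142 142 142 141 142 142 142 142 143 143 142 143 142 143
 143 143 143 143]
270 [143 142 143 142 141 131 104  69  56  79 116 138 143 143 143 143 143 143
 143 143 144 144 143 143 144 144 144 144 143 144 143 144 144 144 144 144
 144 144 144 144]
```

View pics/w1z.png

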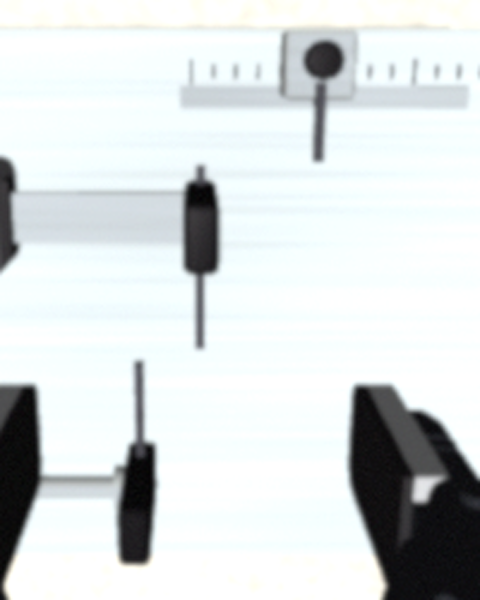

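```bash
python3 - <<'E'
from h import *
d=load("w1");g=d["pixels"].astype(float).mean(2)
# plate near edge (top of image) fit, z=.012 : strongest transition rows 92..110
us=np.arange(80,400,4);vs=[]
col=cv2.GaussianBlur(d["pixels"],(5,1),0).astype(float);sat=col[...,0]-col[...,2]
for u in us:
    s=sat[88:112,u];gr=np.diff(s);k=np.clip(gr-gr.max()*.3,0,None);vs.append(88.5+np.arange(23)@k/k.sum())
X=onplane(d,us,vs,.012)[:,:2];
ok=np.ones(len(X),bool)
for _ in range(4):
    c=X[ok].mean(0);dv=np.linalg.svd(X[ok]-c)[2][0];r=(X-c)@[-dv[1],dv[0]];ok=abs(r)<2.5*r[ok].std()+1e-5
dv*=np.sign(dv[1]);print("edge dir",np.degrees(np.arctan2(dv[1],dv[0])),r[ok].std(),ok.sum())
# bolts
def blob(u,v,rad=10):
    p=g[v-rad:v+rad+1,u-rad:u+rad+1];w=np.clip(90-p,0,None);y,x=np.mgrid[-rad:rad+1,-rad:rad+1];return u+(w*x).sum()/w.sum(),v+(w*y).sum()/w.sum()
b=[blob(61,113),blob(413,114)];B=onplane(d,*np.array(b).T,.014);e=B[1]-B[0];print("bolts",b,np.degrees(np.arctan2(e[1],e[0])),np.linalg.norm(e))
for nm,u0,u1,v0,v1 in(("mark",320,346,136,155),("gauge",270,297,208,233),("rod",245,272,243,268)):
    W,P=bar(d,u0,u1,v0,v1);l=np.polyfit(np.arange(len(W)),W[:,0],1);m=W.mean(0)
    dd=W[-1]-W[0];print(nm,P[[0,-1]].round(2).tolist(),"mid",m.round(4),"perp dir+90",np.degrees(np.arctan2(dd[1],dd[0]))+90)
    for yw in (108.0,108.39,108.8):
        a=np.radians(yw);print("   along",yw,round(m[:2]@[np.cos(a),np.sin(a)],5),"lat",round(m[:2]@[np.sin(a),-np.cos(a)],4))
for nm,u,v in(("gtab",283.5,170),("rodtab",258,280)):print(nm)
E
```

```text
edge dir 108.13857577780252 0.00013113380116219298 78
bolts [(np.float64(61.48073469387755), np.float64(113.2469387755102)), (np.float64(412.5089139442999), np.float64(113.70617712248242))] 108.14668593785099 0.37194022886947087
mark [[332.86, 136.0], [332.11, 154.0]] mid [0.4307 0.0472 0.039 ] perp dir+90 108.25466554199937
   along 108.0 -0.0882 lat 0.4243
   along 108.39 -0.09108 lat 0.4236
   along 108.8 -0.09411 lat 0.423
gauge [[282.8, 208.0], [282.79, 232.0]] mid [0.5221 0.0246 0.039 ] perp dir+90 108.29400749063677
   along 108.0 -0.13794 lat 0.5042
   along 108.39 -0.14136 lat 0.5032
   along 108.8 -0.14496 lat 0.5022
rod [[257.37, 243.0], [257.79, 267.0]] mid [0.5697 0.0109 0.039 ] perp dir+90 108.03358394428923
   along 108.0 -0.16568 lat 0.5452
   along 108.39 -0.16939 lat 0.544
   along 108.8 -0.17328 lat 0.5428
gtab
rodtab
```

```bash
python3 - <<'E'
from h import *
d=load("w1");g=d["pixels"].astype(float).mean(2)
print(g[230:246,283].astype(int),g[230:246,257].astype(int),g[150:162,332].astype(int),g[154:164,284].astype(int))
a=np.radians(108.15);ex=np.array([np.cos(a),np.sin(a)]);el=np.array([np.sin(a),-np.cos(a)])
for nm,u,v in(("gauge end",282.8,235),("gauge mark end",283,158.5),("rod end",257.4,239.5),("mark tip",332,157)):
    X=onplane(d,u,v,.039)[0];print(nm,X.round(4),"along",(X[:2]@ex).round(4),"lat",(X[:2]@el).round(4))
    if nm=="gauge end":
        G=X[:2]-el*.061;print("gauge tab",G.round(4));goto([*G,.13],a)
    if nm=="rod end":print("rod tab",(X[:2]+el*.061).round(4))
E
```

```text
[ 57  57  58  62  79 108 131 139 141 140 141 142 143 142 140 142] [144 145 143 142 141 139 140 140 137 124  98  68  55  56  59  59] [ 49  50  50  50  49  52  70 103 129 139 139 137] [140 139 138 133 116  89  73  69  69  66]
gauge end [0.5384 0.03   0.039 ] along -0.1392 lat 0.521
gauge tab [0.4804 0.011 ]
sign 1 turn [ 0.0014  0.0004 -0.0012] shift after turn [0.1007 0.0028 0.0009]
sign -1 turn [-3.1402e+00  1.8000e-03  6.0000e-04] shift after turn [ 0.1007 -0.0028 -0.0009]
gauge mark end [0.4593 0.004  0.039 ] along -0.1392 lat 0.4377
rod end [0.5521 0.0052 0.039 ] along -0.167 lat 0.5263
rod tab [0.6101 0.0242]
mark tip [0.4422 0.0511 0.039 ] along -0.0892 lat 0.4361
```

```bash
python3 -m creep '{"rotation":[[0.002,0,0],[0,0,0],[0,0,0],[0,0,0],[0,0,0],[0,0,0],[0,0,0],[0,0,0]],"linear":[[0.03,0.0028,0.001],[0.03,0,0],[0.03,0,0],[0.03,0,0],[0.03,0,0],[0.02,0,0],[0.01,0,0],[0,0,0]],"hand":[0.05,0.05,0.05,0.05,0.05,0.05,0.05,0.05]}'
python3 - <<'E'
from h import *
shot("wrist","w2");goto([.4804,.011,.051],np.radians(108.15))
E
```

```text
t: 3.2
tcp_pos: [0.4796, 0.0129, 0.0512]
ee_rot: [-0.573, 0.414, 0.574, 0.414]
ft_force: [0.2, -0.2, -0.4]
grip_width: 0.0497
sign 1 turn [ 0.0031 -0.0001  0.0001] shift after turn [ 0.0007  0.0003 -0.0018]
sign -1 turn [-3.1385e+00 -1.0000e-04 -1.0000e-04] shift after turn [ 0.0007 -0.0003  0.0018]
```

View pics/w2.png

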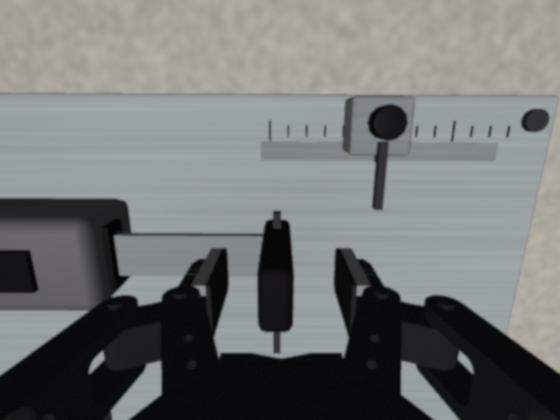

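The tab (276,275) stands between the fingers (225 and 338), about 1.5 mm off their centre. I'll nudge and close.

```bash
python3 -m creep '{"rotation":[[0.003,0,0],[0,0,0],[0,0,0],[0,0,0],[0,0,0],[0,0,0],[0,0,0],[0,0,0]],"linear":[[0,0,-0.0018],[0,0,0],[0,0,0],[0,0,0],[0,0,0],[0,0,0],[0,0,0],[0,0,0]],"hand":[0.05,0.05,0.0,0.0,0.0,0.0,0.0,0.0]}' 60
python3 - <<'E'
from h import *
shot("wrist","w3");goto([.4804,.011,.051],np.radians(108.15))
E
```

```text
t: 4.25
tcp_pos: [0.4808, 0.0106, 0.0515]
ee_rot: [0.573, -0.415, -0.572, -0.415]
ft_force: [-1.6, -0.1, 6.3]
grip_width: 0.0134
sign 1 turn [-0.0006 -0.0002  0.0002] shift after turn [0.0006 0.0002 0.0005]
sign -1 turn [3.141e+00 3.000e-04 3.000e-04] shift after turn [ 0.0006 -0.0002 -0.0005]
```

View pics/w3.png

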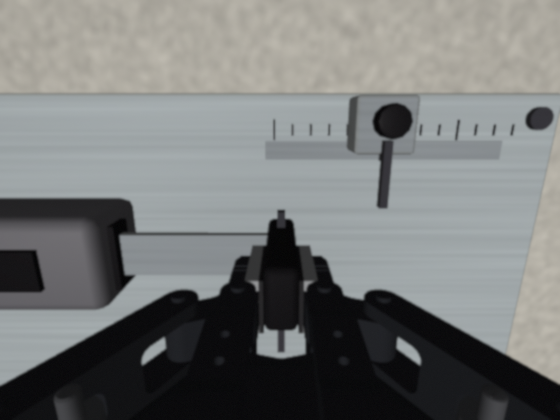

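Gripped (opening 13.4 mm); the gauge pointer's stub shows at (281,215), the mark pointer at (384,143–207). Next I pull about 46 mm, then re-measure with the pointers side by side.

```bash
python3 -m creep '{"rotation":[[0,0,0],[0,0,0],[0,0,0],[0,0,0],[0,0,0],[0,0,0],[0,0,0],[0,0,0]],"linear":[[0,0,0.008],[0,0,0.008],[0,0,0.008],[0,0,0.008],[0,0,0.008],[0,0,0.006],[0,0,0],[0,0,0]],"hand":[0,0,0,0,0,0,0,0]}'
python3 - <<'E'
from h import *
d=shot("wrist","w4");zoom("w4",220,80,340,260,3.3,"w4z")
g=d["pixels"].astype(float).mean(2)
for v in range(140,226,4):print(v,g[v,264:306].astype(int))
E
```

```text
t: 5.3
tcp_pos: [0.4665, 0.0542, 0.0516]
ee_rot: [0.573, -0.415, -0.572, -0.415]
ft_force: [-1.4, -1.6, 7.4]
grip_width: 0.0131
140 [127 127 128 128 128 128 128 128 127 128 127 127 128 128 128 128 128 128
 128 128 128 126 120 106  91  81  75  71  70  73  77  93 112 124 127 128
 128 129 128 129 129 129]
144 [127 129 129 129 129 129 129 128 129 129 129 129 129 129 129 129 129 129
 129 129 129 127 118  95  68  55  53  52  52  52  56  77 108 125 129 130
 130 131 130 130 130 130]
148 [126 127 128 128 127 128 127 127 127 127 128 127 128 127 127 128 128 128
 128 128 128 126 118  94  68  54  52  52  52  52  56  78 107 123 128 129
 129 129 128 129 129 129]
152 [119 119 120 119 119 119 119 119 120 119 119 119 119 119 119 120 119 120
 120 119 120 118 110  89  65  54  52  52  52  52  58  77 102 116 120 120
 120 120 120 120 120 120]
156 [129 130 129 129 130 130 129 130 130 129 130 130 130 130 130 129 130 130
 131 130 130 129 117  90  62  52  51  51  52  53  60  83 111 126 130 130
 130 130 131 130 130 130]
160 [149 149 150 149 149 150 149 150 149 149 150 150 150 149 150 150 150 150
 150 150 150 14
[... 2199 characters left out ...]
 [150 150 150 151 150 150 151 151 151 150 150 148 135 101  62  43  39  39
  39  47  82 123 144 150 151 151 151 151 151 151 152 151 152 152 151 152
 152 152 151 152 151 152]
216 [157 156 157 157 157 157 157 157 156 156 156 154 141 107  71  54  51  51
  52  58  89 129 149 155 156 156 156 157 157 157 158 158 158 158 158 158
 158 157 158 157 157 158]
220 [156 157 156 155 150 133 106  80  58  38  29  26  33  44  49  51  51  51
  51  51  46  37  28  27  27  39  58  86 119 143 154 157 158 158 158 157
 158 158 158 157 158 158]
224 [154 155 152 140 107  63  26   9   8   6   5   9  24  40  49  51  51  52
  51  50  45  32  14   7   6   6   5  10  35  82 126 148 154 155 155 155
 155 155 155 155 156 156]
```

View pics/w4z.png

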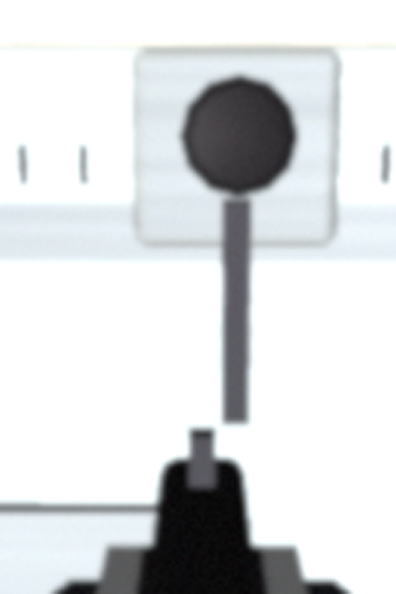

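```bash
cat >> h.py <<'E'
def edges(d,u0,u1,v0,v1,z=.039,yaw=108.15):
    """half-max left/right edge per row, centre -> along coordinate on plane z"""
    g=d["pixels"].astype(float).mean(2);out=[]
    for v in range(v0,v1):
        r=g[v,u0:u1];m=int(r.argmin());b=np.percentile(r,80);h=(b+np.median(np.sort(r)[:3]))/2
        i=m
        while r[i]<h:i-=1
        L=i+(r[i]-h)/(r[i]-r[i+1]);i=m
        while r[i]<h:i+=1
        Rr=i-(r[i]-h)/(r[i]-r[i-1]);out.append((u0+L,u0+Rr,v))
    o=np.array(out);a=np.radians(yaw);ex=np.array([np.cos(a),np.sin(a)])
    A=[onplane(d,o[:,k],o[:,2],z)[:,:2]@ex for k in(0,1)]
    return (A[0]+A[1])/2,A[1]-A[0],o
E
python3 - <<'E'
from h import *
d=load("w4")
for n,a in(("mark",(275,306,184,206)),("gauge",(264,300,213,219))):
    c,w,o=edges(d,*a);print(n,c.mean().round(5),c[[0,-1]].round(5),"width",w.mean().round(5),"px",o[-1].round(2))
E
```

```text
mark -0.08861 [-0.0886  -0.08859] width 0.00375 px [287.09 294.67 205.  ]
gauge -0.09356 [-0.09356 -0.09357] width 0.00377 px [276.21 285.24 218.  ]
```

```bash
python3 -m creep '{"rotation":[[0,0,0],[0,0,0],[0,0,0],[0,0,0],[0,0,0],[0,0,0],[0,0,0],[0,0,0]],"linear":[[0,0,0.002],[0,0,0.002],[0,0,0.001],[0,0,0],[0,0,0],[0,0,0],[0,0,0],[0,0,0]],"hand":[0,0,0,0,0,0,0,0]}'
python3 - <<'E'
from h import *
d=shot("wrist","w5");zoom("w5",220,80,340,260,3.3,"w5z")
for n,a in(("mark",(265,299,184,206)),("gauge",(264,300,213,217))):
    c,w,o=edges(d,*a);print(n,c.mean().round(5),c[[0,-1]].round(5),"width",w.mean().round(5),"px",o[-1].round(2))
E
```

```text
t: 6.35
tcp_pos: [0.4652, 0.0583, 0.0515]
ee_rot: [0.573, -0.415, -0.572, -0.415]
ft_force: [-0.2, -5.2, 5.8]
grip_width: 0.0133
mark -0.08852 [-0.08851 -0.08858] width 0.00374 px [278.24 285.69 205.  ]
gauge -0.08918 [-0.08918 -0.08918] width 0.0036 px [277.1  284.39 216.  ]
```

View pics/w5z.png

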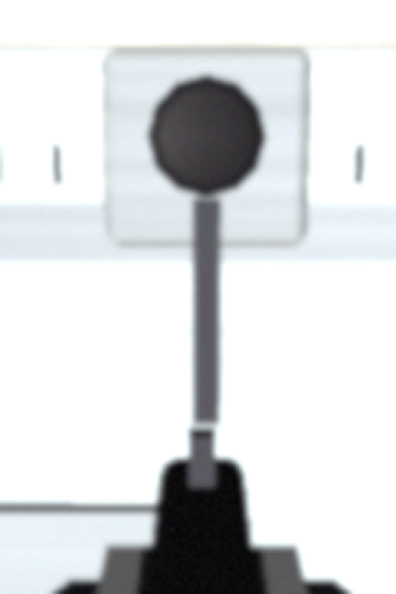

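```bash
python3 -m creep '{"rotation":[[0,0,0],[0,0,0],[0,0,0],[0,0,0],[0,0,0],[0,0,0],[0,0,0],[0,0,0]],"linear":[[0,0,0.0004],[0,0,0.0004],[0,0,0],[0,0,0],[0,0,0],[0,0,0],[0,0,0],[0,0,0]],"hand":[0,0,0,0,0,0,0,0]}'
python3 - <<'E'
from h import *
d=shot("wrist","w6");print(np.round(state()["ft_force"],1))
for n,a in(("mark",(265,299,150,175)),("mark",(265,299,184,206)),("gauge",(264,300,213,217))):
    c,w,o=edges(d,*a);print(n,c.mean().round(5),c[[0,-1]].round(5),"width",w.mean().round(5),"px",o[-1].round(2))
E
```

```text
t: 7.4
tcp_pos: [0.465, 0.059, 0.0516]
ee_rot: [0.573, -0.416, -0.572, -0.415]
ft_force: [0.2, -5.8, 5.1]
grip_width: 0.0134
[ 0.3 -5.9  5.8]
mark -0.08854 [-0.08849 -0.08856] width 0.00367 px [276.78 284.39 174.  ]
mark -0.08853 [-0.08857 -0.08849] width 0.00363 px [277.09 284.39 205.  ]
gauge -0.08849 [-0.08849 -0.08849] width 0.0036 px [277.1 284.4 216. ]
```

Level within 0.1 mm. Now I release in place and check again.

```bash
python3 -m creep '{"rotation":[[0,0,0],[0,0,0],[0,0,0],[0,0,0],[0,0,0],[0,0,0],[0,0,0],[0,0,0]],"linear":[[0,0,0],[0,0,0],[0,0,0],[0,0,0],[0,0,0],[0,0,0],[0,0,0],[0,0,0]],"hand":[0.02,0.03,0.04,0.05,0.05,0.05,0.05,0.05]}'
python3 - <<'E'
from h import *
d=shot("wrist","w7");zoom("w7",220,80,340,260,3.3,"w7z")
for n,a in(("mark",(265,299,184,206)),("gauge",(264,300,213,217))):
    c,w,o=edges(d,*a);print(n,c.mean().round(5),c[[0,-1]].round(5),"width",w.mean().round(5),"px",o[-1].round(2))
E
```

```text
t: 8.45
tcp_pos: [0.4646, 0.0598, 0.0513]
ee_rot: [0.573, -0.415, -0.572, -0.415]
ft_force: [-0.1, 0.1, -0.6]
grip_width: 0.0498
mark -0.08851 [-0.08845 -0.08853] width 0.00358 px [275.1 282.4 205. ]
gauge -0.08854 [-0.08854 -0.08855] width 0.00359 px [275.09 282.4  216.  ]
```

View pics/w7z.png

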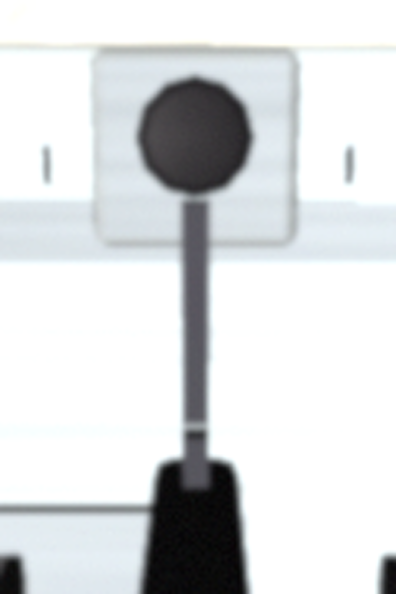

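The gauge stays level after release (0.03 mm). Now up, over the rod tab, and look.

```bash
python3 -m creep '{"rotation":[[0,0,0],[0,0,0],[0,0,0],[0,0,0],[0,0,0],[0,0,0],[0,0,0],[0,0,0]],"linear":[[-0.03,0,0],[-0.04,0,0],[-0.03,0,0],[0,-0.033,-0.02],[0,-0.033,-0.02],[0,-0.033,-0.02],[0,-0.03,-0.019],[0,0,0]],"hand":[0.05,0.05,0.05,0.05,0.05,0.05,0.05,0.05]}'
python3 - <<'E'
from h import *
d=shot("wrist","w8");goto([.6117,.0249,.051],np.radians(108.15))
E
```

```text
t: 9.5
tcp_pos: [0.6135, 0.0243, 0.1504]
ee_rot: [0.572, -0.415, -0.572, -0.415]
ft_force: [-0.5, 0.6, -0.4]
grip_width: 0.0501
sign 1 turn [-0.0012  0.0003 -0.0012] shift after turn [0.0995 0.0001 0.0003]
sign -1 turn [ 3.1404e+00 -1.9000e-03 -5.0000e-04] shift after turn [ 0.0995 -0.0001 -0.0003]
```

View pics/w8.png

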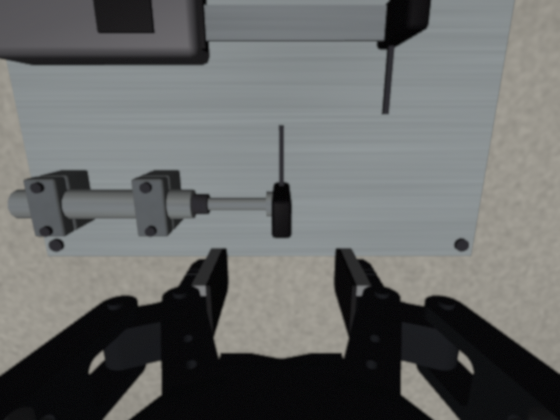

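```bash
python3 - <<'E'
from h import *
d=load("w8");zoom("w8",240,110,330,260,4,"w8z")
p=np.array([.6117,.0249]);a=np.radians(108.15);el=np.array([np.sin(a),-np.cos(a)]);ex=np.array([np.cos(a),np.sin(a)])
for l in(-.014,0,.014):
  print(l,[proj(d,[*(p+el*l+ex*e),z]).round(1).tolist() for e in(-.007,.007) for z in(.085,)])
print("pointer end",proj(d,[*(p-el*.061),.039]).round(1))
E
```

```text
-0.014 [[[271.4, 198.7]], [[292.7, 198.7]]]
0 [[[271.5, 219.0]], [[292.5, 219.0]]]
0.014 [[[271.7, 238.6]], [[292.3, 238.6]]]
pointer end [[281.9 123.1]]
```

View pics/w8z.png

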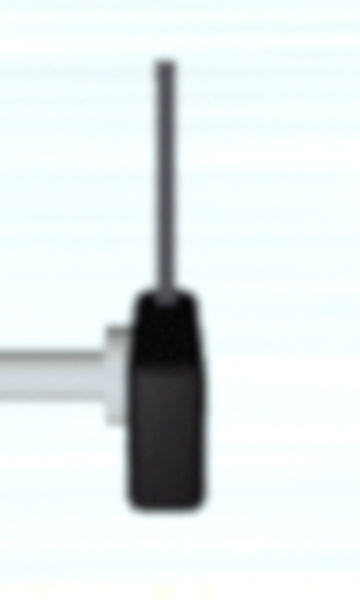

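The rod tab's top (272–291, 201–237) matches the prediction. Next I descend, and close near the end.

```bash
python3 -m creep '{"rotation":[[0,0,0],[0,0,0],[0,0,0],[0,0,0],[0,0,0],[0,0,0],[0,0,0],[0,0,0]],"linear":[[0.025,0,0],[0.025,0,0],[0.025,0,0],[0.016,0,0],[0.0085,0,0],[0,0,0],[0,0,0],[0,0,0]],"hand":[0.05,0.05,0.05,0.05,0.05,0.05,0.05,0.05]}'
python3 - <<'E'
from h import *
d=shot("wrist","w9");goto([.6117,.0249,.051],np.radians(108.15))
E
```

```text
t: 10.55
tcp_pos: [0.6122, 0.0249, 0.0525]
ee_rot: [0.573, -0.415, -0.572, -0.415]
ft_force: [-0.3, -0.1, -0.2]
grip_width: 0.0502
sign 1 turn [-0.0005 -0.0004  0.001 ] shift after turn [0.0014 0.0005 0.0001]
sign -1 turn [3.1411e+00 1.6000e-03 6.0000e-04] shift after turn [ 0.0014 -0.0005 -0.0001]
```

View pics/w9.png

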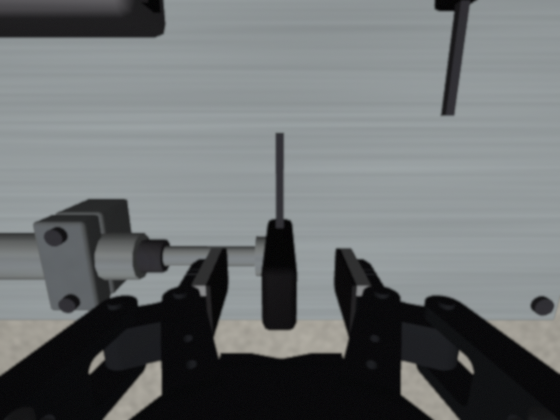

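The tab (279,280) is centred between the fingers; now I grip.

```bash
python3 -m creep '{"rotation":[[0,0,0],[0,0,0],[0,0,0],[0,0,0],[0,0,0],[0,0,0],[0,0,0],[0,0,0]],"linear":[[0,0,0],[0,0,0],[0,0,0],[0,0,0],[0,0,0],[0,0,0],[0,0,0],[0,0,0]],"hand":[0,0,0,0,0,0,0,0]}' 80
```

```text
t: 11.6
tcp_pos: [0.6122, 0.0244, 0.0523]
ee_rot: [0.573, -0.415, -0.572, -0.415]
ft_force: [-1.2, -5.0, 5.0]
grip_width: 0.0128
```

```bash
python3 -m creep '{"rotation":[[0,0,0],[0,0,0],[0,0,0],[0,0,0],[0,0,0],[0,0,0],[0,0,0],[0,0,0]],"linear":[[0,0,0.012],[0,0,0.012],[0,0,0.012],[0,0,0.012],[0,0,0.012],[0,0,0.008],[0,0,0.004],[0,0,0]],"hand":[0,0,0,0,0,0,0,0]}'
python3 - <<'E'
from h import *
d=shot("wrist","w10");g=d["pixels"].astype(float).mean(2)
E
```

```text
t: 12.6
tcp_pos: [0.5899, 0.0925, 0.0523]
ee_rot: [0.573, -0.415, -0.572, -0.415]
ft_force: [0.4, -8.9, 6.4]
grip_width: 0.0128
```

View pics/w10.png

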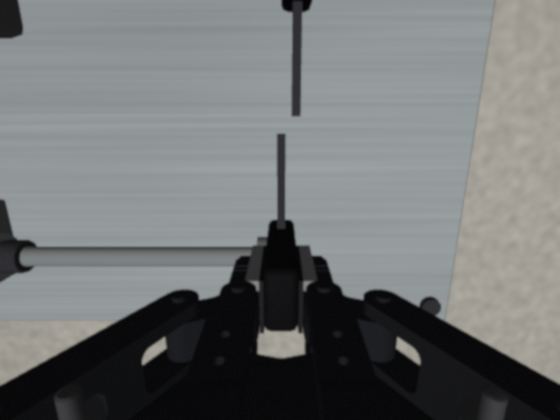

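The rod's pointer is at (281,135–220), the gauge's at (296,10–115). I'll measure the gap between them.

```bash
python3 - <<'E'
from h import *
d=load("w10")
for n,a in(("gauge",(283,312,40,70)),("gauge",(283,312,80,113)),("rod",(266,296,138,165)),("rod",(266,296,175,205))):
    c,w,o=edges(d,*a);print(n,c.mean().round(5),c[[0,-1]].round(5),"width",w.mean().round(5),"px",o[[0,-1]].round(2).tolist())
E
```

```text
gauge -0.08877 [-0.08874 -0.0888 ] width 0.00385 px [[292.1, 300.97, 40.0], [291.73, 300.39, 69.0]]
gauge -0.08878 [-0.08876 -0.08876] width 0.0039 px [[291.7, 300.32, 80.0], [291.43, 299.83, 112.0]]
rod -0.09557 [-0.09557 -0.09557] width 0.00371 px [[276.78, 284.67, 138.0], [276.79, 284.67, 164.0]]
rod -0.09556 [-0.09563 -0.09556] width 0.00354 px [[276.83, 284.37, 175.0], [277.12, 284.38, 204.0]]
```

```bash
python3 -m creep '{"rotation":[[0,0,0],[0,0,0],[0,0,0],[0,0,0],[0,0,0],[0,0,0],[0,0,0],[0,0,0]],"linear":[[0,0,0.003],[0,0,0.003],[0,0,0.0008],[0,0,0],[0,0,0],[0,0,0],[0,0,0],[0,0,0]],"hand":[0,0,0,0,0,0,0,0]}'
python3 - <<'E'
from h import *
d=shot("wrist","w11");zoom("w11",220,0,340,240,2.5,"w11z")
for n,a in(("gauge",(266,296,40,70)),("gauge",(266,296,80,113)),("rod",(266,296,138,165)),("rod",(266,296,175,205))):
    c,w,o=edges(d,*a);print(n,c.mean().round(5),c[[0,-1]].round(5),"width",w.mean().round(5),"px",o[[0,-1]].round(2).tolist())
E
```

```text
t: 13.65
tcp_pos: [0.5879, 0.0986, 0.0522]
ee_rot: [0.573, -0.416, -0.571, -0.415]
ft_force: [0.8, -8.4, 5.2]
grip_width: 0.0128
gauge -0.08862 [-0.08864 -0.0886 ] width 0.00378 px [[277.47, 286.23, 40.0], [277.77, 286.11, 69.0]]
gauge -0.08862 [-0.08862 -0.08862] width 0.00369 px [[277.79, 285.97, 80.0], [277.8, 285.97, 112.0]]
rod -0.08918 [-0.08915 -0.08923] width 0.00367 px [[276.8, 284.67, 138.0], [276.79, 284.36, 164.0]]
rod -0.08919 [-0.08924 -0.08917] width 0.00358 px [[276.78, 284.38, 175.0], [277.12, 284.37, 204.0]]
```

View pics/w11z.png

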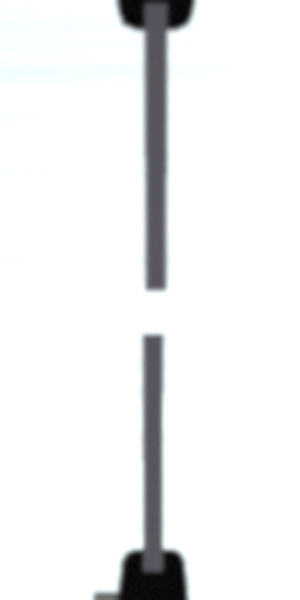

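```bash
python3 -m creep '{"rotation":[[0,0,0],[0,0,0],[0,0,0],[0,0,0],[0,0,0],[0,0,0],[0,0,0],[0,0,0]],"linear":[[0,0,0.0003],[0,0,0.0003],[0,0,0],[0,0,0],[0,0,0],[0,0,0],[0,0,0],[0,0,0]],"hand":[0,0,0,0,0,0,0,0]}'
python3 - <<'E'
from h import *
d=shot("wrist","w12")
for n,a in(("gauge",(266,296,40,70)),("gauge",(266,296,80,113)),("rod",(266,296,138,165)),("rod",(266,296,175,205))):
    c,w,o=edges(d,*a);print(n,c.mean().round(5),c[[0,-1]].round(5),"px",o[[0,-1]].round(2).tolist())
E
```

```text
t: 14.7
tcp_pos: [0.5877, 0.0991, 0.0522]
ee_rot: [0.573, -0.416, -0.571, -0.415]
ft_force: [1.7, -9.1, 5.2]
grip_width: 0.0131
gauge -0.08861 [-0.08863 -0.08859] px [[276.26, 284.98, 40.0], [276.47, 285.0, 69.0]]
gauge -0.08866 [-0.08862 -0.08867] px [[276.5, 284.82, 80.0], [276.49, 284.67, 112.0]]
rod -0.08864 [-0.08861 -0.08869] px [[276.79, 284.66, 138.0], [276.78, 284.37, 164.0]]
rod -0.08865 [-0.08869 -0.08863] px [[276.8, 284.37, 175.0], [277.11, 284.38, 204.0]]
```

Level to about 0.02 mm. I'll hold still for a second, recheck, and look from the top and side.

```bash
python3 -m creep '{"rotation":[[0,0,0],[0,0,0],[0,0,0],[0,0,0],[0,0,0],[0,0,0],[0,0,0],[0,0,0]],"linear":[[0,0,0],[0,0,0],[0,0,0],[0,0,0],[0,0,0],[0,0,0],[0,0,0],[0,0,0]],"hand":[0,0,0,0,0,0,0,0]}'
python3 - <<'E'
from h import *
d=shot("wrist","w13")
for n,a in(("gauge",(266,296,80,113)),("rod",(266,296,138,165)),("rod",(266,296,175,205))):
    c,w,o=edges(d,*a);print(n,c.mean().round(5))
shot("top","t2");shot("side","s2");zoom("s2",160,170,390,310,3.4,"s2z");zoom("t2",190,150,360,295,4.5,"t2z")
E
```

```text
t: 15.75
tcp_pos: [0.5877, 0.0991, 0.0523]
ee_rot: [0.573, -0.416, -0.571, -0.415]
ft_force: [2.2, -9.5, 5.3]
grip_width: 0.0125
gauge -0.08866
rod -0.08864
rod -0.08865
```

View pics/s2z.png

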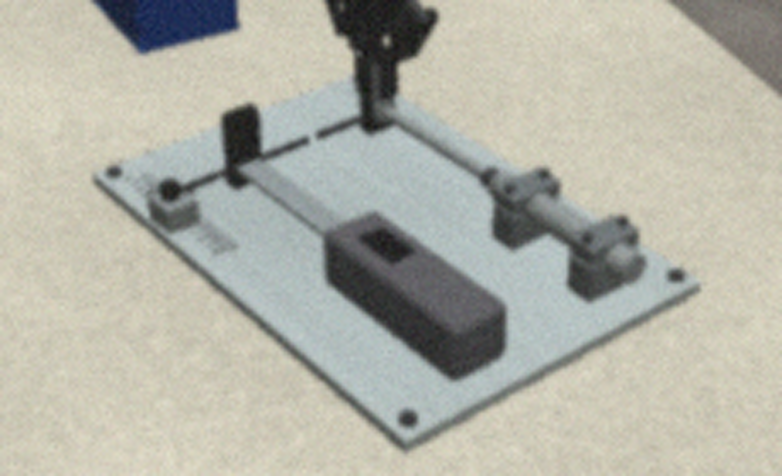

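View pics/t2z.png

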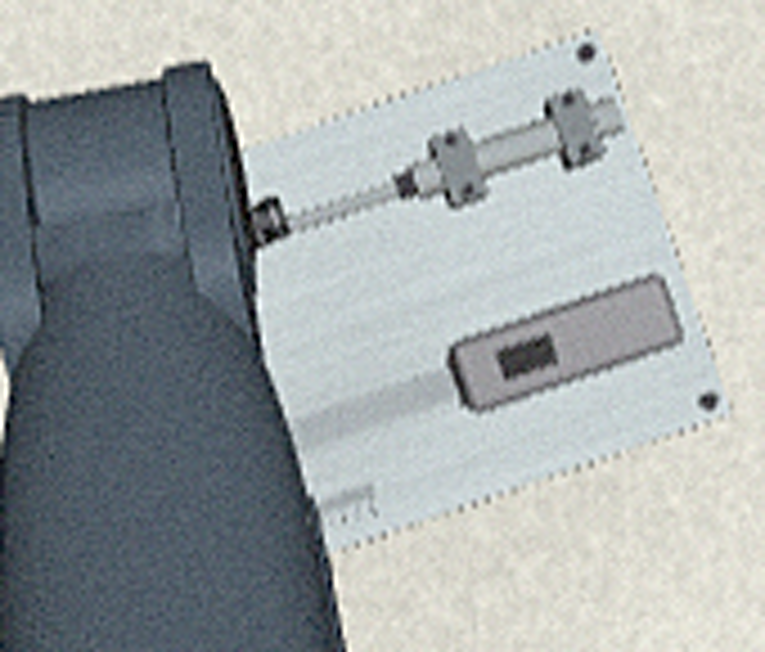

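The side view shows the three pointers in one straight line from (175,190) to (365,118) in the zoom. The rod tab is held and the gauge is still at the mark. In the top view the arm hides the pointers. I'm handing in.

```bash
python3 -c "
from bench import order;print(order.finish_job())"
```

```text
the job is handed in; nothing more can be done
None
```

The job is done and was handed in after 16 s. I pulled the gauge out about 50 mm until its pointer was level with the mark and let go. I then pulled the rod out about 78 mm and finished holding it there with an 80 N grip, about 9.5 N at the wrist against its spring.

Last checks with the wrist camera:
- **Gauge to mark:** about 0.03 mm apart after release.
- **Rod to gauge:** about 0.02 mm apart, unchanged after a 1 s hold.
- **Bystanders:** the arm stayed clear of the bin, spanner, tape and carton throughout. I took no separate final picture of them.

Once I was holding the rod, the mark was out of the wrist camera's view and the arm hid the pointers from the top camera. That the gauge was still at the mark at the end is confirmed less precisely: the side view shows all three pointers in one line, and in the wrist camera the gauge pointer had shifted by only about 0.1 mm since release, less than the camera calibration's accuracy. My scale from the images read about 5% small (pointer widths 3.6–3.8 mm instead of 4), which hardly matters with the pointers level.

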